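Load the last specimen pot into the sample carousel

ROBOT

A 6-joint arm with a two-finger parallel gripper is mounted at the origin on the work surface. World frame = base frame: x ahead of the robot, y to its left, z up, the work surface at z = 0. Lengths are in m, angles in rad, forces in N, time in s.
With the tool pointing down it reaches from about 0.35 to 0.875 m from the base axis. Payload 4.2 kg.
Tool frame: the origin (TCP) lies between the finger pads; the fingertips stand 14 mm ahead of it and the grasp point (between the pads) lies 5 mm behind it; z points along the fingers, x is the direction in which the jaws open and shut, and the axes are right-handed (so a half turn about z gives the same grasp; the last joint's range is limited). The gripper opens to 85 mm and grips with 20 to 120 N. Pads are 22 mm wide; open, the fingers measure 114 mm over their backs; the gripper's body (76 mm by 85 mm) begins 54 mm behind the grasp point. The pads swing forward as they close: fully open they stand 13 mm farther back than shut.
Start: joints at [-0.889, 0.385, 0.008, 0, -1.194, -0.259], TCP at [0.256, -0.57, 0.208] pointing down, gripper open.
Joint ranges: [-3.14, 3.14], [-1.21, 2.06], [-1.07, 1.41], [-3.16, 2.05], [-2.99, -0.16], [-3.1, 3.1]. Speed limits (rad/s): [2.79, 2.79, 3.14, 3.14, 3.14, 3.14].

INTERFACE

Orientations are given as [roll, pitch, yaw] about the fixed x, y, z axes, in that order (R = Rz(yaw) Ry(pitch) Rx(roll)).
In Python, from bench import bot, grab_frame, camera_info, trace, landmark_of gives the robot as it stands.
- The arm moves only by the tool servo_tool, never from a script. Its argument "rows" is a list of rows, each a list of 3 entries, a list of its own where there are three numbers: the opening, from 0 (shut) to 1 (fully open), then the shift along the tool's x, y, z in cm, then the turn, a rotation vector about the tool's x, y, z in degrees. A call has 1 to 12 rows; each row is the pose to reach, as a shift and turn from the pose commanded when the call began, along the tool's axes at that moment; what a row does not reach only later rows make up. A row lasts 1/10 s, in which the tool goes at most 50 mm and 8.59 degrees, less where a joint would pass 70% of its speed; a pose out of reach is approached as far as the arm can. A call with a gripper value outside its range is refused whole. The fingers move at their own pace and stop on an object; "newtons" is the grip in N (left out, the last holds). Time passes only in rows, so rows that repeat a pose let the fingers close. It gives the time, the measured TCP pose, the force and the opening at its end, in the units of the state.
- bot.get_obs(): the state, without advancing time (a new reading comes with each control period).
- grab_frame(name): name is "side" or "top"; returns (picture, depth): 400x640x3 uint8, red, green, blue; 400x640 float32, m along the optical axis (not along the pixel's ray), 0 where there is no reading.
- camera_info(name): a dict with "fx", "fy", "cx", "cy" (pixels), "rvec" (rotation vector, rad) and "tvec" (3), from world to camera coordinates, as OpenCV has them. Camera axes: x right, y down, z forward; pixel columns grow to the right and rows downward; lengths in m; the calibration is good to about 2 mm. A picture is of the moment at which its call begins. camera_info takes no time and is no camera call.
- bot.close_job(): hands the job in, once; it reports no verdict.
Trained networks look in the newest picture that a camera, given by its name, has taken for a name from the list of things; names that differ only in an ending like _2 or _b are one class to them, and where a whole thing is asked for, a point or a joint stands for the part that bears it (a point fixed in the world has none). Each returns a list of dicts, best first, with "conf" (0 to 1); they miss things now and then, are a little off and sometimes report something else, mostly with a low value. They report only what shows in the picture. A call takes as long as a camera call. They do not tell look-alikes from the thing itself.
- trace(thing, camera): "pixels" (400x640 bool, what is visible of it) and "uv" ([column, row] in pixels, amid what is visible of it).
- landmark_of(thing, camera): "uv" ([column, row] in pixels: a listed point, or the origin of a listed thing).
The state is a dict: "t": time; "joints": joint angles; "qvel": joint speeds; "joint_efforts": joint torques, N m; "position": TCP position; "ee_rot": TCP orientation; "force": force on the tool from outside, world axes, zero at the start; "torque": the same for the moment, N m; "grip_width": opening from 0.0 (shut) to 1.0 (fully open).
Only numpy, scipy, OpenCV 4.12 (cv2) and the standard library are available. Lean on these libraries where they do the work, as an engineer would, in place of code of your own. Each camera call takes 0.05 s, during which the arm holds its last target.

TASK

One bin of the covered sample carousel is still free. Turn the carousel until that free bin stands centred under the loading opening in the clear cover, then stand the loose specimen pot upright in it, setting it down gently rather than dropping it. Keep the stored pots standing in their bins, leave the other things on the bench where they are, and leave the loaded bin under the opening.

Things in the scene. Friction and masses are not known exactly. Their poses are not given: they have to be found in the camera images.
- stand: fixed base and clear cover of the sample carousel, six-sided, 350 mm across flats. Origin: on the bench, on the vertical axis the carousel turns about; z up. Clear cover plate from z = 120 to 124 mm, clear side panels on five sides. The sixth of cover and side towards the -x axis is cut away: the loading opening, a 60 degree sector from 72 mm off the axis outwards, edged with dark strips
- opening (a point): fixed point under the middle of the loading opening, 120 mm from the carousel's axis, at the height of the bin floors (45 mm above the bench); axes as stand. The opening is 83 mm wide at its inner edge, 139 mm at this point and 202 mm at its outer edge
- free_bin (a point): middle of the floor of the one empty bin, 120 mm from the axis, 45 mm above the bench; turns with the carousel; its -x axis points outwards. The carousel is a white round tray, 330 mm in diameter, with six equal wedge bins from 60 to 162 mm off the axis, walls 3 mm thick and 25 mm high. It turns either way without stops or clicks and stays where left (friction about 0.1 N m)
- grip (a point): point on the black upright crank grip that turns the carousel, 185 mm above the bench, 46 mm off the axis, 149 degrees anticlockwise of the free bin seen from above. The grip is 20 mm in diameter, spins freely on its pin and stands from 155 to 210 mm above the bench on a black disc (124 mm in diameter) above the cover, fixed to the carousel's shaft, so both turn as one
- pot: the loose specimen pot to be loaded, standing on the bench to the left or right of the carousel: a white round body 41 mm in diameter and 48 mm tall under a dark grey screw cap 46 mm in diameter and 14 mm tall, 62 mm tall in all, 50 to 100 g. Origin: centre of its underside; z up
- stored1: pot of the same kind, standing loose in the bin next to the free one, 60 degrees anticlockwise of it seen from above; the pots stand on the smooth bin floor, so jerky turning can slide or tip them. Origin: centre of its underside
- stored2: pot of the same kind in the bin 120 degrees anticlockwise of the free one. Origin: centre of its underside
- stored3: pot of the same kind in the bin opposite the free one. Origin: centre of its underside
- stored4: pot of the same kind in the bin 120 degrees clockwise of the free one. Origin: centre of its underside
- stored5: pot of the same kind in the bin 60 degrees clockwise of the free one. Origin: centre of its underside
- bowl: bystander: small round blue-green plastic bowl, 96 mm in diameter and 42 mm tall, on the other side of the carousel from the pot. A fixed dissecting tray (284 by 384 mm, 62 mm tall) also stands at the far left, about 750 mm ahead and 530 mm to the left of the robot. Origin: centre of the bowl's underside
- forceps: bystander: steel forceps, about 150 mm long, lying flat on the bench to the right. Origin: about the middle of its length, on its underside
- bottle: bystander: brown bottle, 62 mm in diameter and 135 mm tall, beyond the forceps on the right. Origin: centre of its underside
Not all that is in view belongs to the job. What is shaped like the pot but blue or orange is not meant.

How it is judged:
By the outcome, as a careful person would: the job done as asked, in the order asked, and still so for the second after the job is handed in, with the robot touching nothing.
It also fails if it takes over 58 s, if anything falls off the work surface, if the arm or the gripper's body presses on something with over 40 N, if the wrist force passes 120 N, or if a joint passes its speed limit or range.

## Working session

There is one attempt and no reset: what is moved stays moved. The work goes in short steps, Python scripts to look and compute and a tool call to move; the robot and the scene stay as the last step left them, time stands still between calls to the robot, and variables do not carry over. Pictures are saved under pics/ and viewed, and the job is handed in when it is done.

Besides the shell and the picture viewer there is one more tool, called after "Emit:" by a JSON object that holds its "name" and its "arguments", one argument or row to a line. servo_tool: Moves the arm, as the interface text tells. Its arguments: {"type":"object","properties":{"rows":{"type":"array"},"newtons":{"type":"number"}},"required":["rows"]}

```bash
mkdir -p pics
cat > h.py <<'E'
import numpy as np,cv2
from bench import bot, grab_frame, camera_info, trace, landmark_of
def cam(n):
    c=camera_info(n);R=cv2.Rodrigues(np.array(c['rvec'],float))[0];t=np.array(c['tvec'],float).ravel();return c,R,t
def ray_z(n,uv,z):
    c,R,t=cam(n);d=R.T@np.array([(uv[0]-c['cx'])/c['fx'],(uv[1]-c['cy'])/c['fy'],1]);o=-R.T@t
    return o+d*(z-o[2])/d[2]
def proj(n,p):
    c,R,t=cam(n);q=R@np.array(p,float)+t;return np.array([c['fx']*q[0]/q[2]+c['cx'],c['fy']*q[1]/q[2]+c['cy']])
def deproj(n,d):
    c,R,t=cam(n);v,u=np.mgrid[0:d.shape[0],0:d.shape[1]]
    P=np.stack([(u-c['cx'])/c['fx']*d,(v-c['cy'])/c['fy']*d,d],-1);return (P-t)@R
def save(n,im): cv2.imwrite('pics/'+n+'.png',im[:,:,::-1])
E
python3 - <<'E'
from h import *
for n in('top','side'):
    p,d=grab_frame(n);save(n+'0',p);np.save(n+'0.npy',d);c,R,t=cam(n);print(n,-R.T@t,R[2])
    for k in('grip','pot','free_bin','opening','stand','bowl'):
        try:
            L=landmark_of(k,n)
        except Exception as e: print(k,e);continue
        for l in L[:5]:print(k,np.round(l['uv'],1),round(l['conf'],2))
print(bot.get_obs())
E
```

```text
top [ 0.42908899 -0.08101865  1.03415701] [ 1.21141126e-01 -5.43902302e-04 -9.92635145e-01]
grip [306.9 163.3] 0.63
grip [475.1 204.8] 0.21
pot [398.1 206.6] 0.86
pot [417.8 252.8] 0.7
pot [427.7 295. ] 0.67
pot [440.8 227.6] 0.66
free_bin [260.9 215.1] 0.92
stand [292.6 185.1] 0.84
stand [440.2 164.2] 0.2
bowl [151.3 248.7] 0.55
side [-0.04671375  0.86789537  0.85698407] [ 0.44429135 -0.70079561 -0.55811352]
grip [304.5 175. ] 0.58
pot [394.4 202.9] 0.8
pot [423.7 210.9] 0.73
pot [379.9 189. ] 0.56
pot [359.3 195.8] 0.44
free_bin [304.8 177.1] 0.73
free_bin [325.9 209.4] 0.4
free_bin [337.3 231.4] 0.26
opening [334.6 230.1] 0.92
opening [272.9 339.4] 0.24
stand [298.1 232.6] 0.63
bowl [275.7 336.7] 0.55
{'t': 0.7, 'joints': array([-8.89383966e-01,  3.84682098e-01,  7.86751753e-03, -2.99987684e-05,
       -1.19397672e+00, -2.58573377e-01]), 'qvel': array([-2.32508461e-03, -7.02462742e-04, -8.01589087e-04,  2.97248626e-04,
        1.86752116e-04,  1.74745862e-05]), 'joint_efforts': array([-1.26386794e-04, -3.91947770e+01,  1.88583326e+01,  4.18982595e+00,
       -2.90945545e-04, -7.98187969e-07]), 'position': array([ 0.25646893, -0.56991852,  0.2081057 ]), 'ee_rot': array([ 3.14156440e+00, -2.27728319e-06,  1.99362427e+00]), 'force': array([ 0.10644023, -1.23482917,  0.13593364]), 'torque': array([ 0.04591814,  0.04741268, -0.01256341]), 'grip_width': 1.002320334062023}
```

View pics/top0.png

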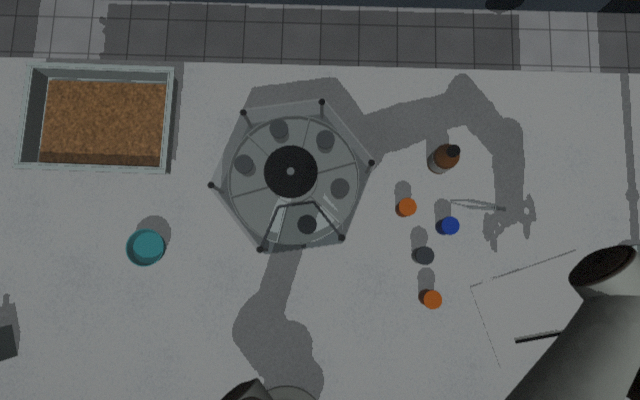

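View pics/side0.png

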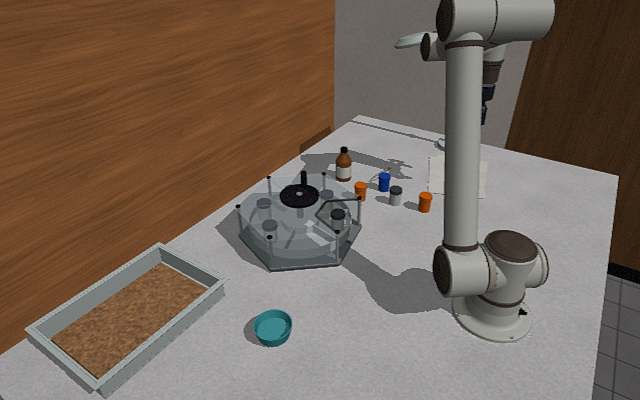

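Run:
```python
from h import *
a=cv2.imread('pics/top0.png');b=cv2.imread('pics/side0.png')
f=lambda im,x,y,w,h,s:cv2.resize(im[y:y+h,x:x+w],None,fx=s,fy=s,interpolation=cv2.INTER_CUBIC)
def br(im): return np.clip(255*(im/255.)**.6,0,255).astype(np.uint8)
cv2.imwrite('pics/c1.png',br(np.hstack([f(a,205,95,175,160,4)])))
cv2.imwrite('pics/c2.png',br(f(b,225,145,215,130,3.6)))
c=np.hstack([f(a,380,190,80,120,4),f(b,340,160,100,120,4)]);cv2.imwrite('pics/c3.png',br(c))
```

```text
(no output)
```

View pics/c1.png

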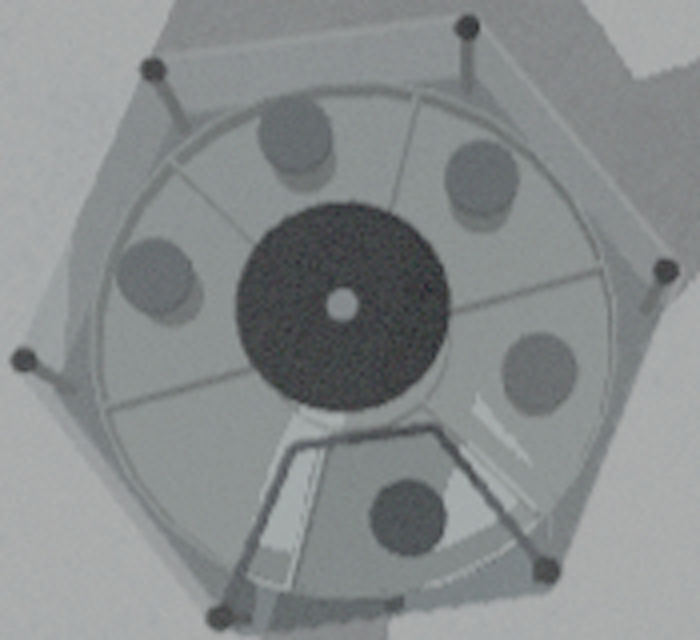

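View pics/c2.png

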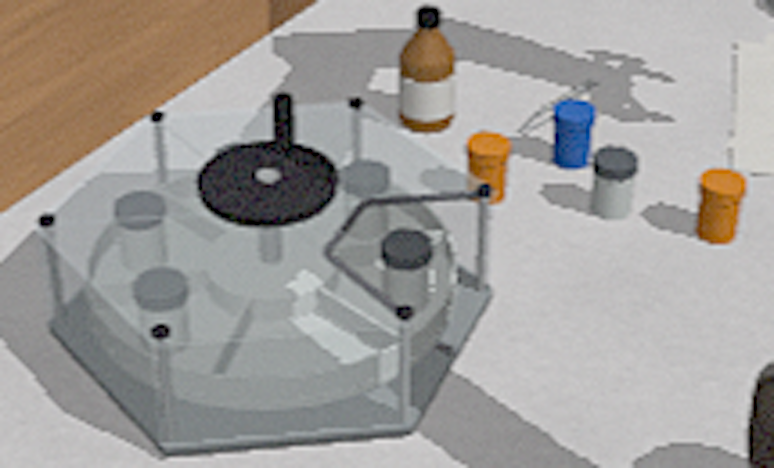

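View pics/c3.png

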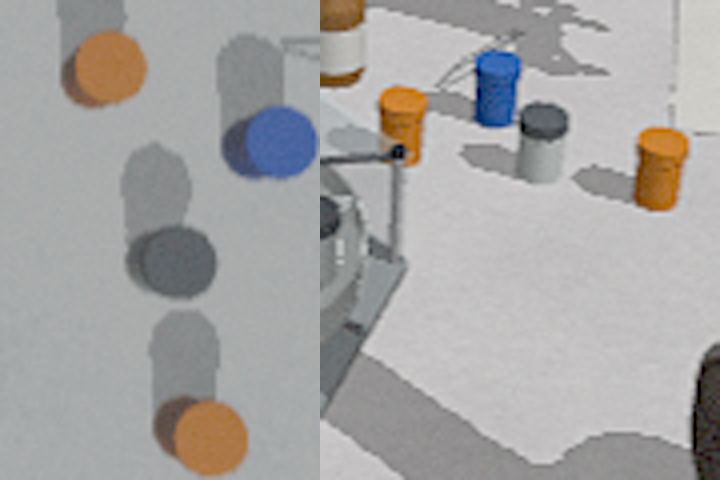

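Run:
```python
from h import *
from scipy.optimize import least_squares
c,R,t=cam('top');print(c['fx'],c['cx'],c['cy'])
d=np.load('top0.npy');P=deproj('top',d)
ds=np.load('side0.npy');Ps=deproj('side',ds)
for n,u,v in [('disc',280,165),('disc',305,180),('hub',291,171),('pot',424,255),('post',260,249),('post',322,101),('stcap',307,224),('or',407,207),('or2',432,299),('blue',450,226)]: print(n,np.round(P[v,u],4),'r')
print('side grip',np.round(Ps[176,304],3),np.round(Ps[185,300],3))
# disc centroid in top
im=cv2.imread('pics/top0.png').astype(int)
# disc points by depth z
m=(np.abs(P[...,2]-P[165,280,2])<.008);m[:,:250]=0;m[:,340:]=0;m[:130]=0;m[205:]=0
g=(im.sum(2)<150)&(np.hypot(np.arange(640)[None]-291,np.arange(400)[:,None]-171)<40)
cn=max(cv2.findContours(g.astype(np.uint8),0,1)[0],key=cv2.contourArea);e=cv2.fitEllipse(cn);print('ell',e)
z=P[165,280,2];
for zz in(z,.15,.155):print(zz,ray_z('top',e[0],zz))
posts=[(243.3,112.5),(322,102),(371.5,162.5),(341.5,238),(260,249),(211,185)]
for q in posts:print(np.round(ray_z('top',q,.13),4))
# grip points in side
gm=[ (u,v,np.round(Ps[v,u],3)) for v in range(168,186,2) for u in range(300,310,2)]
for x in gm: print(x)
```

```text
393.51113515629925 323.65881492646946 204.94680194109725
disc [0.6257 0.0204 0.1538] r
disc [ 0.5924 -0.0377  0.1541] r
hub [ 0.6114 -0.0056  0.1588] r
pot [ 0.4305 -0.3308  0.062 ] r
post [0.4344 0.061  0.1304] r
post [ 0.7899 -0.0711  0.1296] r
stcap [ 0.4958 -0.0435  0.1091] r
or [ 0.5482 -0.2894  0.0604] r
or2 [ 0.3255 -0.3492  0.0638] r
blue [ 0.5033 -0.3948  0.0644] r
side grip [ 0.619 -0.038  0.201] [ 0.643 -0.047  0.156]
ell ((290.277099609375, 171.38575744628906), (51.167388916015625, 52.56316375732422), 79.26276397705078)
0.15381630260808576 [ 0.61147735 -0.00353774  0.1538163 ]
0.15 [ 0.61226801 -0.00320186  0.15      ]
0.155 [ 0.61123211 -0.00364192  0.155     ]
[0.7561 0.1155 0.13  ]
[ 0.7872 -0.0711  0.13  ]
[ 0.6427 -0.1912  0.13  ]
[ 0.4642 -0.1244  0.13  ]
[0.4344 0.0611 0.13  ]
[0.5793 0.1817 0.13  ]
(300, 168, array([ 0.875, -0.361, -0.   ]))
(302, 168, array([ 0.866, -0.362,  0.002]))
(304, 168, array([ 0.86 , -0.369,  0.   ]))
(306, 168, array([ 0.857, -0.379, -0.003]))
(308, 168, array([ 0.845, -0.376,  0.002]))
(300, 170, array([ 0.863, -0.344,  0.002]))
(302, 
[... 1009 characters left out ...]
8, 178, array([ 0.678, -0.141,  0.124]))
(300, 180, array([ 0.695, -0.118,  0.122]))
(302, 180, array([ 0.625, -0.035,  0.186]))
(304, 180, array([ 0.622, -0.041,  0.184]))
(306, 180, array([ 0.616, -0.044,  0.184]))
(308, 180, array([ 0.671, -0.131,  0.123]))
(300, 182, array([ 0.684, -0.102,  0.126]))
(302, 182, array([ 0.626, -0.035,  0.178]))
(304, 182, array([ 0.622, -0.04 ,  0.177]))
(306, 182, array([ 0.619, -0.047,  0.175]))
(308, 182, array([ 0.663, -0.12 ,  0.123]))
(300, 184, array([ 0.646, -0.052,  0.156]))
(302, 184, array([ 0.63 , -0.04 ,  0.167]))
(304, 184, array([ 0.622, -0.041,  0.17 ]))
(306, 184, array([ 0.618, -0.046,  0.168]))
(308, 184, array([ 0.654, -0.107,  0.125]))
```

```bash
cat >> h.py <<'E'
def fitstand(posts,z=.13):
    W=np.array([ray_z('top',q,z)[:2] for q in posts]);c=W.mean(0)
    a=np.unwrap(np.arctan2(*(W-c).T[::-1]),period=np.pi/3) if False else np.degrees(np.arctan2((W-c)[:,1],(W-c)[:,0]))
    yaw=((a+30-0)%60); yaw=np.degrees(np.angle(np.exp(1j*np.radians(yaw*6)).mean()))/6
    return c,yaw%60,np.hypot(*(W-c).T)
def overlay(n,im,c,fb,extra=[],s=4,box=(205,95,175,160)):
    x,y,w,h=box;o=cv2.resize(im[y:y+h,x:x+w],None,fx=s,fy=s,interpolation=cv2.INTER_CUBIC)
    o=np.clip(255*(o/255.)**.6,0,255).astype(np.uint8).copy()
    pt=lambda p:tuple(int(k) for k in ((proj(n,p)-[x,y]+.5)*s))
    pl=lambda r,a,z:(c[0]+r*np.cos(np.radians(a)),c[1]+r*np.sin(np.radians(a)),z)
    for k in range(6):
        a=fb+30+60*k; cv2.line(o,pt(pl(.062,a,.07)),pt(pl(.162,a,.07)),(255,0,0),1)
    cv2.circle(o,pt(pl(.12,fb,.045)),4,(0,255,0),-1)
    cv2.line(o,pt(pl(.046,fb+149,.155)),pt(pl(.046,fb+149,.21)),(255,255,0),1)
    for p in extra:cv2.circle(o,pt(p),4,(255,0,255),1)
    return o
E
python3 - <<'E'
from h import *
posts=[(243.3,112.5),(322,102),(371.5,162.5),(341.5,238),(260,249),(211,185)]
c,y,r=fitstand(posts);print(c,y,r)
print('fb lm',ray_z('top',(260.9,215.1),.045)[:2]-c)
for q in [(232,197),(276.2,240),(343,226),(356,162),(309,119),(248,136)]:
    w=ray_z('top',q,.07)[:2]-c;a=np.degrees(np.arctan2(w[1],w[0]));print(np.hypot(*w),a,(a-30)%60)
im=cv2.imread('pics/top0.png')[:,:,::-1];ims=cv2.imread('pics/side0.png')[:,:,::-1]
c=np.array([.611,-.0042])
save('o1',overlay('top',im,c,138));save('o2',overlay('side',ims,c,138,box=(225,145,215,130),s=3.6))
E
```

```text
[ 0.61064469 -0.00472256] 9.506813377988028 [0.18869662 0.18864823 0.18916296 0.18907911 0.18816799 0.1890613 ]
fb lm [-0.09079753  0.08077456]
0.1583368873578254 108.43130104589949 18.431301045899488
0.1574418985552264 166.50434748168237 16.504347481682373
0.17005044439927555 -132.39155667107647 17.608443328923528
0.16174896758655388 -73.3046011500422 16.695398849957797
0.15828892014673823 -12.402773281723466 17.59722671827653
0.1589253518650863 48.1175649311183 18.117564931118302
```

View pics/o1.png

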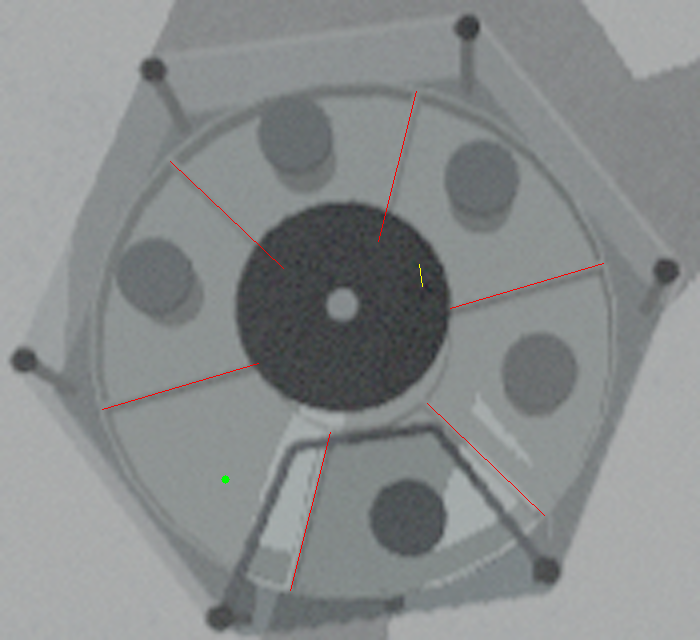

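View pics/o2.png

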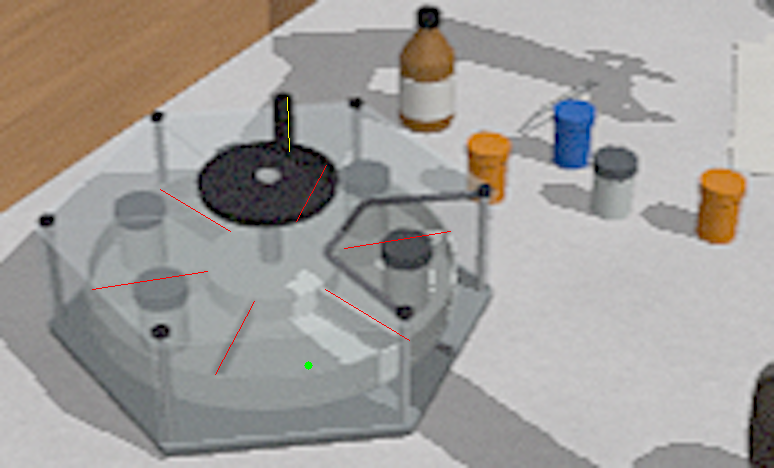

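Top view: the white pot with grey cap is at (424,255), and in the side view at (396,195). The look-alikes in the top view are orange at (407,207) and (432,299), and blue at (450,226). Only the grey-capped white one fits the description, and the crop confirms it. The free bin is at world angle ≈137.5°, the opening at 189.5°, and the grip at ≈−73.5°, so I need to turn the carousel about +52°.

```bash
cat >> h.py <<'E'
from scipy.spatial.transform import Rotation as Ro
def rel(p,yaw,base=None):
    """shift(cm) and turn(deg) in tool axes to reach p with tool down, yaw deg; base=(pos,yawdeg) commanded"""
    if base is None:
        o=bot.get_obs();b=np.array(o['position']);Rb=Ro.from_euler('xyz',o['ee_rot'])
    else: b=np.array(base[0]);Rb=Ro.from_euler('xyz',[180,0,base[1]],degrees=True)
    Rt=Ro.from_euler('xyz',[180,0,yaw],degrees=True)
    return np.round(Rb.inv().apply(np.array(p)-b)*100,2),np.round((Rb.inv()*Rt).as_rotvec(degrees=True),1)
E
python3 - <<'E'
from h import *
print(rel([.6245,-.049,.27],80))
E
```

```text
(array([32.4 , 54.94, -6.19]), array([ 0. , -0. , 34.2]))
```

Emit:
{"name": "servo_tool", "arguments": {
  "rows": [
    [1, [0, 0, -4], [0, 0, 0]],
    [1, [2, 3.4, -6.2], [0, 0, 3]],
    [1, [32.4, 54.94, -6.2], [0, 0, 34.2]],
    [1, [32.4, 54.94, -6.2], [0, 0, 34.2]],
    [1, [32.4, 54.94, -6.2], [0, 0, 34.2]],
    [1, [32.4, 54.94, -6.2], [0, 0, 34.2]],
    [1, [32.4, 54.94, -6.2], [0, 0, 34.2]],
    [1, [32.4, 54.94, -6.2], [0, 0, 34.2]],
    [1, [32.4, 54.94, -6.2], [0, 0, 34.2]],
    [1, [32.4, 54.94, -6.2], [0, 0, 34.2]],
    [1, [32.4, 54.94, -6.2], [0, 0, 34.2]],
    [1, [32.4, 54.94, -6.2], [0, 0, 34.2]]
  ],
  "newtons": 25
}}

```text
t: 1.9
position: [0.561, -0.1385, 0.2705]
ee_rot: [3.141, -0.0, 1.397]
force: [0.7, -1.1, 0.2]
grip_width: 1.002
```

Run:
```python
from h import *
print(bot.get_obs()); print(rel([.6245,-.049,.27],80))
```

```text
{'t': 1.9, 'joints': array([ 3.82931509e-02,  2.66901869e-01, -6.93762060e-03,  1.11753755e-04,
       -1.29616161e+00, -1.78292125e+00]), 'qvel': array([ 0.74164083,  0.29657571,  0.39587217,  0.00310619, -0.09768876,
       -0.73694825]), 'joint_efforts': array([-1.94715008e+00, -3.60119033e+01,  1.83780152e+01,  4.15880173e+00,
       -1.64883229e-02,  4.75082248e-01]), 'position': array([ 0.56104472, -0.1384571 ,  0.27054837]), 'ee_rot': array([ 3.14079260e+00, -6.22478075e-05,  1.39699485e+00]), 'force': array([ 0.73841428, -1.09353483,  0.18727115]), 'torque': array([-0.07700837, -0.08596604, -0.00859245]), 'grip_width': 1.0023689189437566}
(array([9.91, 4.7 , 0.06]), array([ 0., -0.,  0.]))
```

Emit:
{"name": "servo_tool", "arguments": {
  "rows": [
    [1, [3, 1.4, 0], [0, 0, 0]],
    [1, [5, 2.4, 0], [0, 0, 0]],
    [1, [6, 3, 0], [0, 0, 0]],
    [1, [6, 3, 0], [0, 0, 0]],
    [1, [6, 3, 0], [0, 0, 0]]
  ]
}}

```text
t: 2.4
position: [0.5996, -0.0875, 0.2701]
ee_rot: [-3.141, 0.0, 1.396]
force: [0.3, 0.3, -0.4]
grip_width: 1.0
```

Run:
```python
from h import *
print(bot.get_obs()['position'],rel([.6245,-.049,.27],80),rel([.6245,-.049,.187],80))
```

```text
[ 0.59957312 -0.08747414  0.27013224] (array([4.22, 1.78, 0.01]), array([-0.,  0., -0.])) (array([4.23, 1.79, 8.31]), array([-0.,  0., -0.]))
```

Emit:
{"name": "servo_tool", "arguments": {
  "rows": [
    [1, [2, 0.8, 0], [0, 0, 0]],
    [1, [4.2, 1.8, 0], [0, 0, 0]],
    [1, [4.2, 1.8, 0], [0, 0, 0]],
    [1, [4.2, 1.8, 1.5], [0, 0, 0]],
    [1, [4.2, 1.8, 1.5], [0, 0, 0]]
  ]
}}

```text
t: 2.9
position: [0.6237, -0.0487, 0.2533]
ee_rot: [-3.138, 0.0, 1.396]
force: [-0.3, -0.8, -0.6]
grip_width: 0.999
```

Run:
```python
from h import *
print(bot.get_obs()['position'],rel([.6245,-.049,.187],80))
p,d=grab_frame('side');o=cv2.resize(p[90:240,220:420],None,fx=4,fy=4,interpolation=2);o=np.clip(255*(o/255.)**.6,0,255).astype(np.uint8)
save('s1',o)
```

```text
[ 0.62371193 -0.04871088  0.25328013] (array([-0.01,  0.11,  6.63]), array([-0.2,  0. , -0. ]))
```

View pics/s1.png

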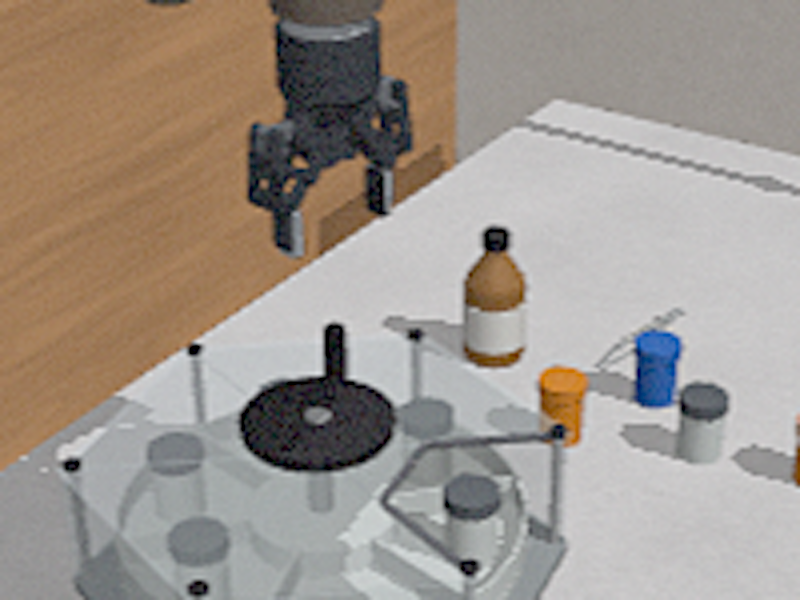

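The gripper stands centred above the grip: mid-fingers at crop x≈335 and the grip at x≈335. Descending and closing.

Emit:
{"name": "servo_tool", "arguments": {
  "rows": [
    [1, [0, 0.1, 3], [0, 0, 0]],
    [1, [0, 0.1, 5.5], [0, 0, 0]],
    [1, [0, 0.1, 6.6], [0, 0, 0]],
    [0, [0, 0.1, 6.6], [0, 0, 0]],
    [0, [0, 0.1, 6.6], [0, 0, 0]],
    [0, [0, 0.1, 6.6], [0, 0, 0]],
    [0, [0, 0.1, 6.6], [0, 0, 0]],
    [0, [0, 0.1, 6.6], [0, 0, 0]],
    [0, [0, 0.1, 6.6], [0, 0, 0]],
    [0, [0, 0.1, 6.6], [0, 0, 0]]
  ],
  "newtons": 22
}}

```text
t: 3.95
position: [0.6261, -0.0484, 0.1893]
ee_rot: [3.141, -0.0, 1.397]
force: [-0.1, -0.8, 0.9]
grip_width: -0.002
```

Run:
```python
from h import *
print(bot.get_obs()['position'],bot.get_obs()['force'],bot.get_obs()['grip_width']*85)
for n in('side','top'):
    p,d=grab_frame(n)
    if n=='side': 
        o=p[90:240,220:420]
        s=overlay(n,p,np.array([.611,-.0042]),137.5,box=(220,90,200,150));save('s2',s)
    else: save('t2',overlay(n,p,np.array([.611,-.0042]),137.5))
c=np.array([.611,-.0042]);th=np.radians
for f in(137.5,137.5+52):
  for r in (.046,): print(c+r*np.array([np.cos(th(f+149)),np.sin(th(f+149))]))
```

```text
[ 0.62611602 -0.04840425  0.1892854 ] [-0.08372949 -0.81932792  0.88124204] -0.17259917173282543
[ 0.62406471 -0.04830571]
[ 0.65379921 -0.02105906]
```

View pics/s2.png

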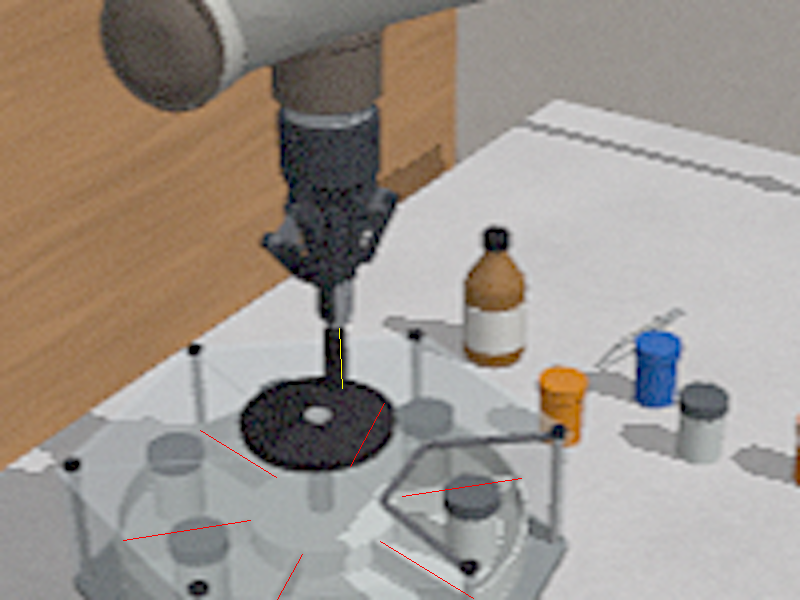

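View pics/t2.png

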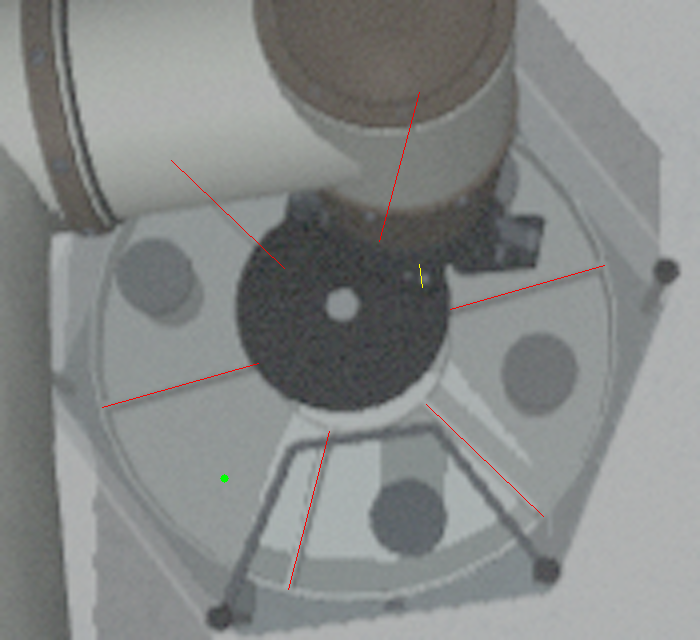

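Run:
```python
from h import *
p,d=grab_frame('side');P=deproj('side',d)
print(proj('side',[.626,-.048,.189]),proj('side',[.626,-.048,.175]))
for v in range(150,190,3):
    print(v,[tuple(np.round(P[v,u]*1000).astype(int)) for u in (299,301,303,305,307)])
o=cv2.resize(p[130:200,270:350],None,fx=8,fy=8,interpolation=2);save('s3',np.clip(255*(o/255.)**.5,0,255).astype(np.uint8))
print(bot.get_obs())
```

```text
[304.12637127 177.32235135] [304.27613233 181.16865444]
150 [(np.int64(623), np.int64(-23), np.int64(295)), (np.int64(619), np.int64(-28), np.int64(295)), (np.int64(616), np.int64(-34), np.int64(293)), (np.int64(611), np.int64(-38), np.int64(292)), (np.int64(613), np.int64(-51), np.int64(286))]
153 [(np.int64(632), np.int64(-35), np.int64(278)), (np.int64(625), np.int64(-35), np.int64(280)), (np.int64(614), np.int64(-30), np.int64(285)), (np.int64(613), np.int64(-39), np.int64(281)), (np.int64(613), np.int64(-50), np.int64(276))]
156 [(np.int64(636), np.int64(-40), np.int64(265)), (np.int64(632), np.int64(-45), np.int64(263)), (np.int64(616), np.int64(-33), np.int64(273)), (np.int64(616), np.int64(-43), np.int64(269)), (np.int64(614), np.int64(-51), np.int64(266))]
159 [(np.int64(620), np.int64(-18), np.int64(269)), (np.int64(620), np.int64(-28), np.int64(264)), (np.int64(618), np.int64(-34), np.int64(262)), (np.int64(616), np.int64(-42), np.int64(259)), (np.int64(616), np.int64(-53), np.int64(254))]
162 [(np.int64(636), np.int64(-38), np.int64(245)), (np.int64(628), np.int64(-37), n
[... 2271 characters left out ...]
p.int64(614), np.int64(-44), np.int64(152))]
{'t': 4.1, 'joints': array([ 1.80132546e-01,  4.02719503e-01, -1.27963697e-02,  1.83796581e-05,
       -1.15531394e+00, -1.92504607e+00]), 'qvel': array([ 0.00130214,  0.00017363, -0.00115724, -0.00064489, -0.00017817,
       -0.00020409]), 'joint_efforts': array([ 4.44027964e-04, -3.98523545e+01,  1.85720283e+01,  4.12611321e+00,
       -9.31842806e-04, -6.63472477e-06]), 'position': array([ 0.62609997, -0.04841673,  0.18914526]), 'ee_rot': array([-3.14156708e+00,  2.73875928e-05,  1.39668655e+00]), 'force': array([ 0.14427265, -0.67451269, -0.15710615]), 'torque': array([0.00853571, 0.0014675 , 0.02985232]), 'grip_width': -0.0027696367386015053}
```

View pics/s3.png

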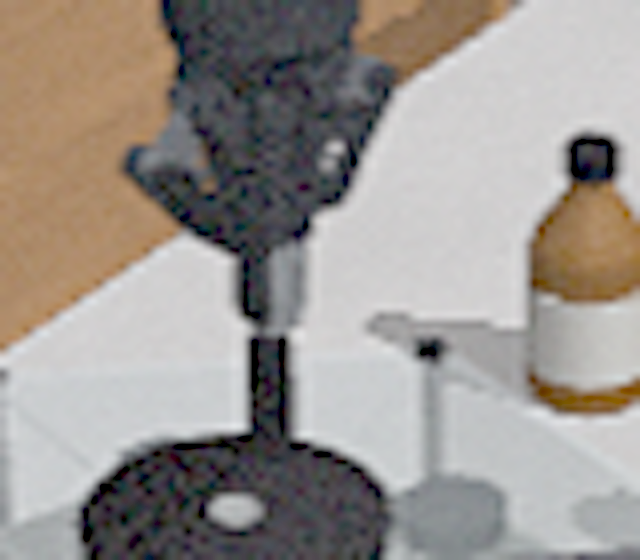

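The fingers closed just above the grip. In side-camera depth the tips are at z≈0.216, while the reported TCP of 0.189 implies 0.175. The tool really stands about 40 mm higher than reported, and xy agrees. I'll reopen, go down the missing amount and check.

Emit:
{"name": "servo_tool", "arguments": {
  "rows": [
    [1, [0, 0, 0], [0, 0, 0]],
    [1, [0, 0, 0], [0, 0, 0]],
    [1, [0, 0, 0], [0, 0, 0]],
    [1, [0, 0, 0], [0, 0, 0]],
    [1, [0, 0, 0], [0, 0, 0]],
    [1, [0, 0, 0], [0, 0, 0]],
    [1, [0, 0, 1], [0, 0, 0]],
    [1, [0, 0, 2], [0, 0, 0]],
    [1, [0, 0, 2], [0, 0, 0]]
  ]
}}

```text
t: 5.0
position: [0.6246, -0.0485, 0.1664]
ee_rot: [-3.137, 0.001, 1.396]
force: [-0.1, 0.4, -0.0]
grip_width: 0.997
```

Run:
```python
from h import *
print(bot.get_obs()['position'],bot.get_obs()['force'],bot.get_obs()['grip_width']*85)
p,d=grab_frame('side');P=deproj('side',d)
np.save('s4.npy',P)
o=cv2.resize(p[130:200,270:350],None,fx=8,fy=8,interpolation=2);save('s4',np.clip(255*(o/255.)**.5,0,255).astype(np.uint8))
```

```text
[ 0.6245513  -0.0484543   0.16643454] [-0.07610741  0.41610284 -0.01546592] 84.75536583961518
```

View pics/s4.png

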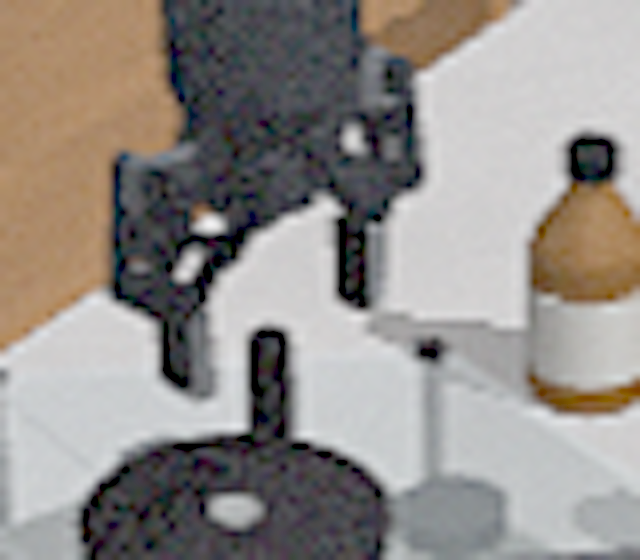

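Emit:
{"name": "servo_tool", "arguments": {
  "rows": [
    [1, [0, 0, 1], [0, 0, 0]],
    [1, [0, 0, 2], [0, 0, 0]],
    [0, [0, 0, 2], [0, 0, 0]],
    [0, [0, 0, 2], [0, 0, 0]],
    [0, [0, 0, 2], [0, 0, 0]],
    [0, [0, 0, 2], [0, 0, 0]],
    [0, [0, 0, 2], [0, 0, 0]],
    [0, [0, 0, 2], [0, 0, 0]],
    [0, [0, 0, 2], [0, 0, 0]]
  ]
}}

```text
t: 5.95
position: [0.6269, -0.047, 0.1499]
ee_rot: [3.139, -0.002, 1.397]
force: [0.4, 5.1, 1.9]
grip_width: 0.222
```

Run:
```python
from h import *
o=bot.get_obs();print(o['position'],o['force'],o['grip_width']*85)
p,d=grab_frame('side')
o=cv2.resize(p[130:200,270:350],None,fx=8,fy=8,interpolation=2);save('s5',np.clip(255*(o/255.)**.5,0,255).astype(np.uint8))
c=np.array([.611,-.0042]);th=np.radians
```

```text
[ 0.62693864 -0.04704891  0.14993473] [0.38061882 5.0754604  1.8564383 ] 18.85844336858576
```

View pics/s5.png

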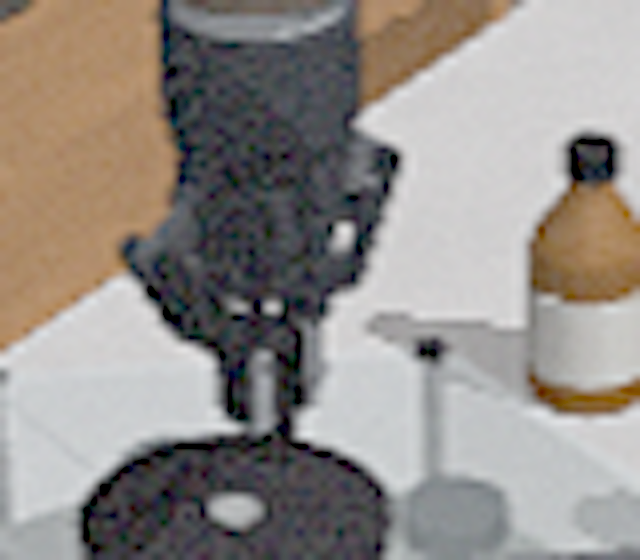

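Run:
```python
from h import *
def arc(a0,dphi,n=12,r=.046,yaw=80):
    s=np.linspace(0,1,n-1)[1:];s=s**3*(10-15*s+6*s*s);s=np.r_[s,1,1]
    A=np.radians(a0+dphi*s);a=np.radians(a0)
    D=r*np.c_[np.cos(A)-np.cos(a),np.sin(A)-np.sin(a)]*100
    y=np.radians(yaw);return np.round(np.c_[D@[np.cos(y),np.sin(y)],D@[np.sin(y),-np.cos(y)]],2).tolist()
for a in(-72.5,-55,-37.5):print(arc(a,17.5))
```

```text
[[0.01, 0.01], [0.04, 0.07], [0.11, 0.2], [0.22, 0.39], [0.37, 0.6], [0.53, 0.8], [0.67, 0.96], [0.77, 1.07], [0.82, 1.12], [0.83, 1.13], [0.83, 1.13], [0.83, 1.13]]
[[0.01, 0.01], [0.06, 0.06], [0.17, 0.16], [0.33, 0.3], [0.53, 0.46], [0.74, 0.6], [0.93, 0.72], [1.06, 0.79], [1.12, 0.82], [1.13, 0.83], [1.13, 0.83], [1.13, 0.83]]
[[0.01, 0.01], [0.07, 0.04], [0.21, 0.1], [0.4, 0.19], [0.65, 0.28], [0.89, 0.35], [1.1, 0.4], [1.25, 0.44], [1.31, 0.45], [1.33, 0.45], [1.33, 0.45], [1.33, 0.45]]
```

Emit:
{"name": "servo_tool", "arguments": {
  "rows": [
    [0, [0.01, 0.01, 0], [0, 0, 0]],
    [0, [0.04, 0.07, 0], [0, 0, 0]],
    [0, [0.11, 0.2, 0], [0, 0, 0]],
    [0, [0.22, 0.39, 0], [0, 0, 0]],
    [0, [0.37, 0.6, 0], [0, 0, 0]],
    [0, [0.53, 0.8, 0], [0, 0, 0]],
    [0, [0.67, 0.96, 0], [0, 0, 0]],
    [0, [0.77, 1.07, 0], [0, 0, 0]],
    [0, [0.82, 1.12, 0], [0, 0, 0]],
    [0, [0.83, 1.13, 0], [0, 0, 0]]
  ]
}}

```text
t: 7.0
position: [0.6383, -0.042, 0.1499]
ee_rot: [-3.141, 0.0, 1.397]
force: [-4.4, 3.2, 4.7]
grip_width: 0.225
```

Emit:
{"name": "servo_tool", "arguments": {
  "rows": [
    [0, [0.01, 0.01, 0], [0, 0, 0]],
    [0, [0.06, 0.06, 0], [0, 0, 0]],
    [0, [0.17, 0.16, 0], [0, 0, 0]],
    [0, [0.33, 0.3, 0], [0, 0, 0]],
    [0, [0.53, 0.46, 0], [0, 0, 0]],
    [0, [0.74, 0.6, 0], [0, 0, 0]],
    [0, [0.93, 0.72, 0], [0, 0, 0]],
    [0, [1.06, 0.79, 0], [0, 0, 0]],
    [0, [1.12, 0.82, 0], [0, 0, 0]],
    [0, [1.13, 0.83, 0], [0, 0, 0]]
  ]
}}

```text
t: 8.0
position: [0.6489, -0.033, 0.1499]
ee_rot: [3.141, 0.001, 1.397]
force: [-3.5, 0.8, 6.5]
grip_width: 0.219
```

Run:
```python
from h import *
o=bot.get_obs();print(o['position'],o['force'],o['grip_width']*85)
p,d=grab_frame('top')
save('t3',overlay('top',p,np.array([.611,-.0042]),137.5+35))
```

```text
[ 0.64887508 -0.03300019  0.14986397] [-3.54112389  0.82357418  6.53644362] 18.65078604318245
```

View pics/t3.png

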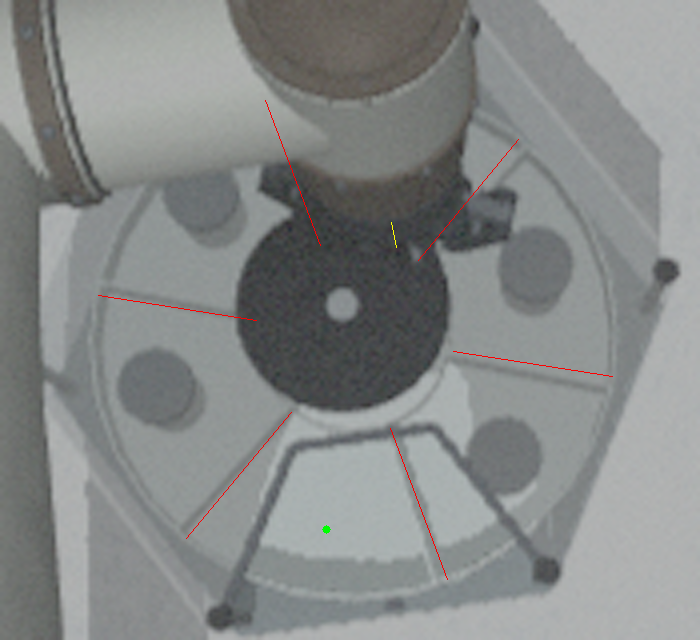

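Emit:
{"name": "servo_tool", "arguments": {
  "rows": [
    [0, [0.01, 0.01, 0], [0, 0, 0]],
    [0, [0.07, 0.04, 0], [0, 0, 0]],
    [0, [0.21, 0.1, 0], [0, 0, 0]],
    [0, [0.4, 0.19, 0], [0, 0, 0]],
    [0, [0.65, 0.28, 0], [0, 0, 0]],
    [0, [0.89, 0.35, 0], [0, 0, 0]],
    [0, [1.12, 0.41, 0], [0, 0, 0]],
    [0, [1.31, 0.45, 0], [0, 0, 0]],
    [0, [1.41, 0.47, 0], [0, 0, 0]],
    [0, [1.45, 0.48, 0], [0, 0, 0]],
    [0, [1.45, 0.48, 0], [0, 0, 0]]
  ]
}}

```text
t: 9.15
position: [0.6571, -0.0193, 0.1499]
ee_rot: [3.139, 0.0, 1.397]
force: [-0.5, -1.5, 4.9]
grip_width: 0.224
```

Run:
```python
from h import *
o=bot.get_obs();print(o['position'],o['force'],o['grip_width']*85)
p,d=grab_frame('top')
save('t4',overlay('top',p,np.array([.611,-.0042]),189.5))
```

```text
[ 0.65710065 -0.01933833  0.14987812] [-0.51539064 -1.49337085  4.92658654] 19.073377984115535
```

View pics/t4.png

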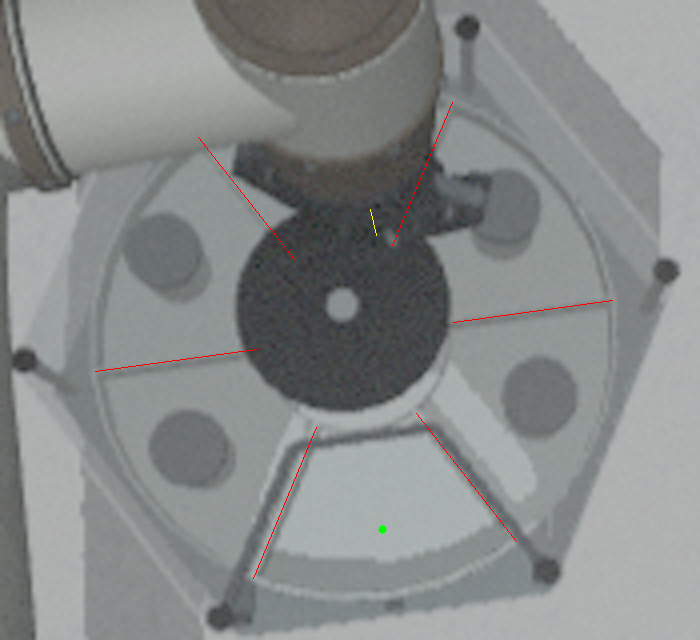

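Emit:
{"name": "servo_tool", "arguments": {
  "rows": [
    [0.6, [0, 0, 0], [0, 0, 0]],
    [0.6, [0, 0, 0], [0, 0, 0]],
    [0.6, [0, 0, 0], [0, 0, 0]],
    [0.6, [0, 0, -2], [0, 0, 0]],
    [0.6, [0, 0, -5], [0, 0, 0]],
    [0.6, [0, 0, -9], [0, 0, 0]],
    [0.6, [0, 0, -10], [0, 0, 0]],
    [0.6, [0, 0, -10], [0, 0, 0]]
  ]
}}

```text
t: 10.0
position: [0.6571, -0.0188, 0.2513]
ee_rot: [3.137, -0.002, 1.397]
force: [-0.7, 0.1, -1.5]
grip_width: 0.592
```

Run:
```python
from h import *
o=bot.get_obs();print(o['position'],o['ee_rot'],o['force'],o['grip_width']*85)
p,d=grab_frame('top')
save('t5',overlay('top',p,np.array([.611,-.0042]),189.5))
P=deproj('top',d)
m=(P[...,2]>.055)&(P[...,2]<.07)&(np.hypot(P[...,0]-.43,P[...,1]+.331)<.04)
Q=P[m];print('cap depth centre',m.sum(),Q.mean(0),(Q.min(0)+Q.max(0))/2)
vv,uu=np.nonzero(m);print('px',uu.mean(),vv.mean(),ray_z('top',(uu.mean(),vv.mean()),.062))
for t in trace('pot','top')[:6]:print('trace',t['uv'],t['conf'],t['pixels'].sum(),ray_z('top',t['uv'],.055))
for t in landmark_of('pot','top')[:6]:print('lm',t['uv'],t['conf'],ray_z('top',t['uv'],0))
for t in landmark_of('free_bin','top')[:2]:
    w=ray_z('top',t['uv'],.045)[:2]-[.611,-.0042];print('fb',t['conf'],np.hypot(*w),np.degrees(np.arctan2(w[1],w[0]))%360)
print(rel([.430,-.331,.2],80))
```

```text
[ 0.65710827 -0.01875787  0.25133324] [ 3.13700621e+00 -1.88311776e-03  1.39681536e+00] [-0.74110986  0.14085433 -1.51381682] 50.285771021916
cap depth centre 277 [ 0.43112677 -0.33147908  0.06199561] [ 0.43064505 -0.33150507  0.06178376]
px 424.27436823104694 254.77617328519855 [ 0.43111065 -0.33148365  0.062     ]
trace [430.8, 296.7] 0.88 341 [ 0.33001277 -0.34869605  0.055     ]
trace [402.1, 203.2] 0.87 277 [ 0.55817589 -0.27825733  0.055     ]
trace [446.9, 228.3] 0.54 327 [ 0.49805841 -0.39003218  0.055     ]
lm [442.0, 229.2] 0.84 [ 0.49922651 -0.39445994  0.        ]
lm [397.0, 207.3] 0.84 [ 0.55412725 -0.27584748  0.        ]
lm [419.8, 253.7] 0.62 [ 0.43372611 -0.3357843   0.        ]
lm [425.7, 295.4] 0.57 [ 0.32739707 -0.3505999   0.        ]
fb 0.73 0.1216089581241841 191.3249528798277
(array([-34.63, -16.74,   4.77]), array([-0.2,  0. ,  0. ]))
```

View pics/t5.png

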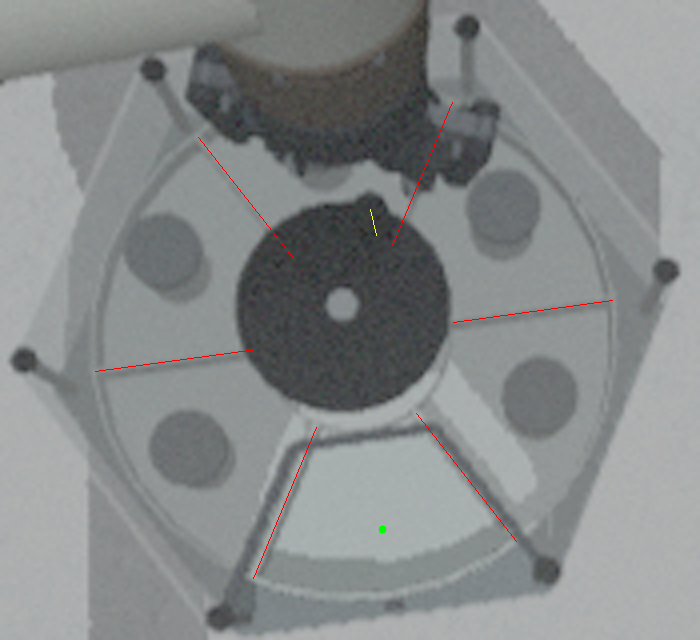

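Emit:
{"name": "servo_tool", "arguments": {
  "rows": [
    [1, [-3, -1.5, 0], [0, 0, 0]],
    [1, [-7, -3.4, 0], [0, 0, 0]],
    [1, [-12, -5.8, 0.5], [0, 0, 0]],
    [1, [-16, -7.7, 1], [0, 0, 0]],
    [1, [-20, -9.7, 2], [0, 0, 0]],
    [1, [-24, -11.6, 3], [0, 0, 0]],
    [1, [-28, -13.5, 4], [0, 0, 0]],
    [1, [-31.5, -15.2, 5], [0, 0, 0]],
    [1, [-34, -16.4, 6], [0, 0, 0]],
    [1, [-34.7, -16.6, 7], [0, 0, 0]],
    [1, [-34.7, -16.6, 8], [0, 0, 0]],
    [1, [-34.7, -16.6, 8], [0, 0, 0]]
  ],
  "newtons": 25
}}

```text
t: 11.4
position: [0.4318, -0.331, 0.1668]
ee_rot: [-3.137, -0.001, 1.397]
force: [-0.7, -0.1, 0.3]
grip_width: 0.996
```

Run:
```python
from h import *
o=bot.get_obs();print(o['position'],o['ee_rot'],o['force'],o['grip_width']*85)
print(rel([.431,-.3315,.05-.04],80))
for n in ('side','top'):
    p,d=grab_frame(n)
    if n=='side': b=(330,110,130,110)
    else: b=(370,180,120,140)
    x,y,w,h=b
    q=cv2.resize(p[y:y+h,x:x+w],None,fx=5,fy=5,interpolation=2)
    q=np.clip(255*(q/255.)**.6,0,255).astype(np.uint8).copy()
    for z,col in((0,(255,0,0)),(.062,(255,0,0)),(o['position'][2]+.04-.001,(0,255,0))):
        for X in ((.431,-.3315),o['position'][:2]):
            c_=((proj(n,[X[0],X[1],z])-[x,y]+.5)*5).astype(int);cv2.circle(q,tuple(int(k) for k in c_),3,col,-1)
    save('p1'+n,q)
    if n=='top':save('t6',overlay('top',p,np.array([.611,-.0042]),189.5))
```

```text
[ 0.43176253 -0.33097857  0.16680099] [-3.13746267e+00 -1.45966355e-03  1.39677638e+00] [-0.71410375 -0.08214628  0.30927414] 84.62827777366705
(array([-0.09, -0.  , 15.68]), array([-0.2, -0.1,  0. ]))
```

View pics/p1side.png

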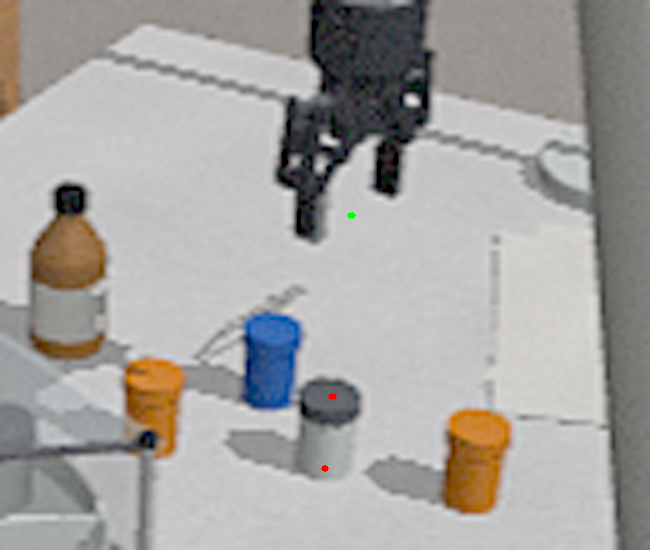

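View pics/p1top.png

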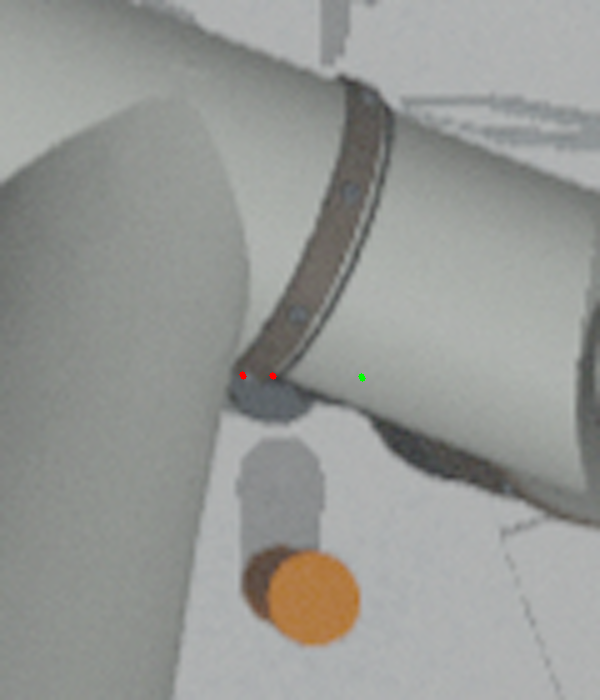

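View pics/t6.png

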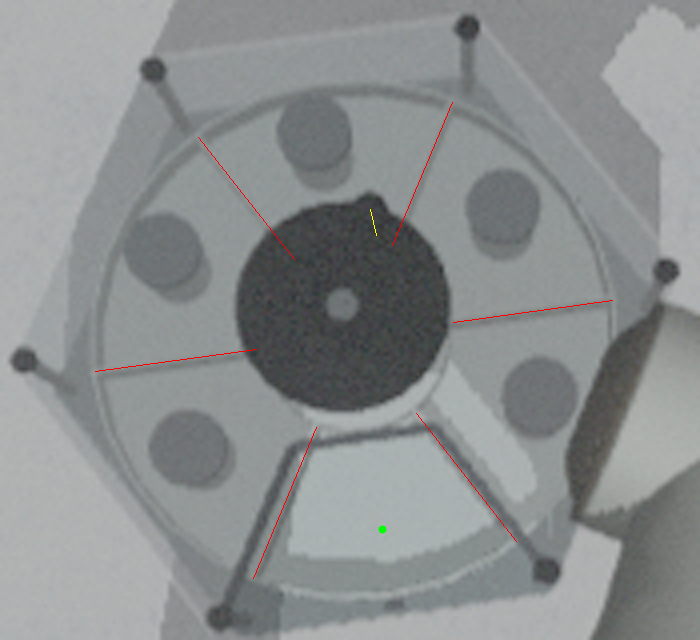

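The turned bin sits centred under the opening. The fingers (mid ≈ crop (350,216)) agree with the prediction that includes the 40 mm z offset (351,215), directly over the grey-capped pot (red points lie on it). Descending.

Emit:
{"name": "servo_tool", "arguments": {
  "rows": [
    [1, [-0.1, 0, 4], [0, 0, 0]],
    [1, [-0.1, 0, 8], [0, 0, 0]],
    [1, [-0.1, 0, 10], [0, 0, 0]],
    [1, [-0.1, 0, 10], [0, 0, 0]],
    [1, [-0.1, 0, 10], [0, 0, 0]]
  ]
}}

```text
t: 12.0
position: [0.4337, -0.333, 0.0701]
ee_rot: [3.14, 0.001, 1.399]
force: [-0.1, 0.4, -0.1]
grip_width: 0.998
```

Run:
```python
from h import *
o=bot.get_obs();print(o['position'],o['force'])
print(rel([.431,-.3315,.0045],80))
p,d=grab_frame('side')
x,y,w,h=(330,110,130,110)
q=cv2.resize(p[y:y+h,x:x+w],None,fx=6,fy=6,interpolation=2)
save('p2',np.clip(255*(q/255.)**.6,0,255).astype(np.uint8))
```

```text
[ 0.43366078 -0.3329799   0.0700673 ] [-0.06033171  0.40133102 -0.0828062 ]
(array([ 0.11, -0.3 ,  6.56]), array([0.1, 0.1, 0.1]))
```

View pics/p2.png

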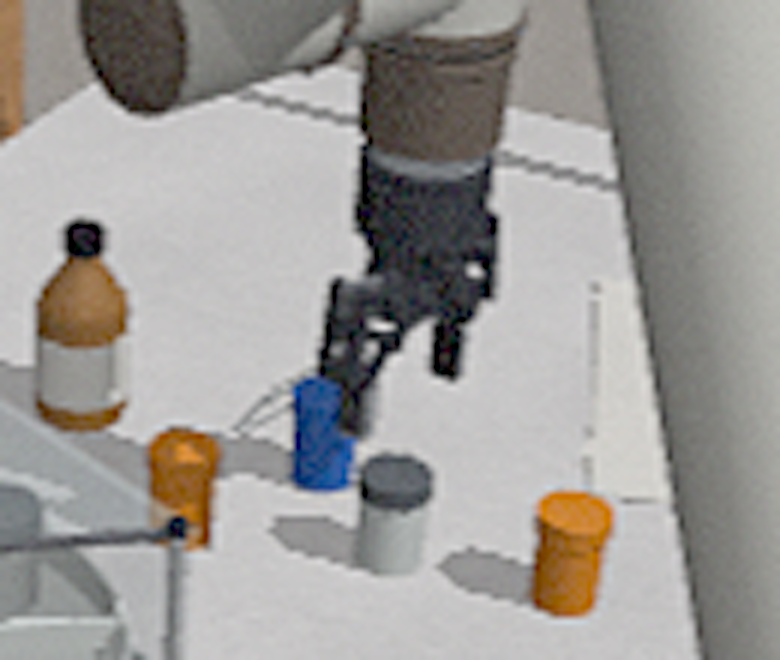

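Emit:
{"name": "servo_tool", "arguments": {
  "rows": [
    [1, [0, -0.1, 2], [0, 0, 0]],
    [1, [0, -0.1, 4.5], [0, 0, 0]],
    [1, [0, -0.1, 6.5], [0, 0, 0]],
    [1, [0, -0.1, 6.5], [0, 0, 0]],
    [0.3, [0, -0.1, 6.5], [0, 0, 0]],
    [0.3, [0, -0.1, 6.5], [0, 0, 0]],
    [0.3, [0, -0.1, 6.5], [0, 0, 0]],
    [0.3, [0, -0.1, 6.5], [0, 0, 0]],
    [0.3, [0, -0.1, 6.5], [0, 0, 0]],
    [0.3, [0, -0.1, 6.5], [0, 0, 0]]
  ],
  "newtons": 25
}}

```text
t: 13.05
position: [0.4326, -0.3334, 0.0059]
ee_rot: [3.138, 0.001, 1.397]
force: [0.0, 1.3, 7.0]
grip_width: 0.532
```

Run:
```python
from h import *
o=bot.get_obs();print(o['position'],o['force'],o['grip_width']*85)
p,d=grab_frame('side')
x,y,w,h=(330,110,130,110)
q=cv2.resize(p[y:y+h,x:x+w],None,fx=6,fy=6,interpolation=2)
save('p3',np.clip(255*(q/255.)**.6,0,255).astype(np.uint8))
```

```text
[ 0.43264516 -0.33339038  0.0058789 ] [0.03590971 1.26284602 7.01468547] 45.231625139433014
```

View pics/p3.png

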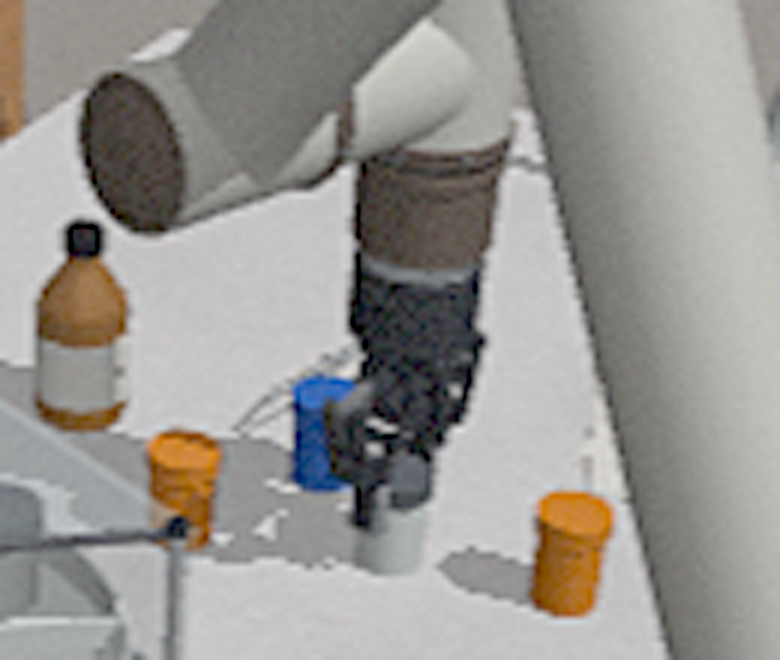

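Emit:
{"name": "servo_tool", "arguments": {
  "rows": [
    [0.3, [0, 0, -1], [0, 0, 0]],
    [0.3, [0, 0, -3], [0, 0, 0]],
    [0.3, [0, 0, -6], [0, 0, 0]],
    [0.3, [0, 0, -10], [0, 0, 0]],
    [0.3, [0, 0, -13], [0, 0, 0]],
    [0.3, [0, 0, -15], [0, 0, 0]],
    [0.3, [0, 0, -16], [0, 0, 0]],
    [0.3, [0, 0, -16], [0, 0, 0]]
  ]
}}

```text
t: 13.9
position: [0.4317, -0.3331, 0.1656]
ee_rot: [3.139, 0.001, 1.397]
force: [0.3, -0.8, -2.2]
grip_width: 0.528
```

Run:
```python
from h import *
o=bot.get_obs();print(o['position'],o['force'],o['grip_width']*85)
print(rel([.4926,-.024,.166],99.5))
```

```text
[ 0.43173075 -0.33307886  0.16557258] [ 0.27932    -0.79901364 -2.1549996 ] 44.893058715596986
(array([31.5 ,  0.64, -0.06]), array([  0.2,   0.1, -19.5]))
```

Emit:
{"name": "servo_tool", "arguments": {
  "rows": [
    [0.3, [1, 0, 0], [0, 0, -1]],
    [0.3, [3, 0.1, 0], [0, 0, -2]],
    [0.3, [6.5, 0.1, 0], [0, 0, -4]],
    [0.3, [10.5, 0.2, 0], [0, 0, -7]],
    [0.3, [14.5, 0.3, 0], [0, 0, -9]],
    [0.3, [18.5, 0.4, 0], [0, 0, -12]],
    [0.3, [22.5, 0.5, 0], [0, 0, -14]],
    [0.3, [26.5, 0.6, 0], [0, 0, -17]],
    [0.3, [29.5, 0.6, 0], [0, 0, -19]],
    [0.3, [31, 0.6, 0], [0, 0, -19.5]],
    [0.3, [31.4, 0.6, 0], [0, 0, -19.5]],
    [0.3, [31.4, 0.6, 0], [0, 0, -19.5]]
  ]
}}

```text
t: 15.1
position: [0.491, -0.0246, 0.1633]
ee_rot: [-3.14, 0.0, 1.737]
force: [0.0, -0.5, 0.2]
grip_width: 0.526
```

Emit:
{"name": "servo_tool", "arguments": {
  "rows": [
    [0.3, [0, 0, 0], [0, 0, 0]],
    [0.3, [0, 0, 0], [0, 0, 0]]
  ]
}}

```text
t: 15.3
position: [0.4912, -0.0257, 0.164]
ee_rot: [-3.141, 0.0, 1.735]
force: [0.6, -0.1, 0.2]
grip_width: 0.531
```

Run:
```python
from h import *
o=bot.get_obs();print(o['position'],o['ee_rot'],o['force'],o['grip_width']*85)
print(rel([.4926,-.024,.051],99.5))
for n,b in(('side',(240,110,160,160)),('top',(205,95,175,160))):
    p,d=grab_frame(n);x,y,w,h=b
    q=cv2.resize(p[y:y+h,x:x+w],None,fx=3.7,fy=3.7,interpolation=2)
    q=np.clip(255*(q/255.)**.6,0,255).astype(np.uint8).copy()
    b0=o['position']
    for X,col in(((.4926,-.024,.045),(0,255,0)),((b0[0],b0[1],b0[2]-.006),(255,0,0))):
        c_=((proj(n,X)-[x,y]+.5)*3.7).astype(int);cv2.circle(q,tuple(int(k) for k in c_),3,col,-1)
    save('q1'+n,q)
```

```text
[ 0.49123636 -0.02568636  0.16395415] [-3.14102129e+00  7.23821474e-05  1.73524264e+00] [ 0.55934786 -0.10557594  0.1891273 ] 45.12635740318668
(array([ 0.14,  0.17, 11.3 ]), array([-0. ,  0. , -0.1]))
```

View pics/q1side.png

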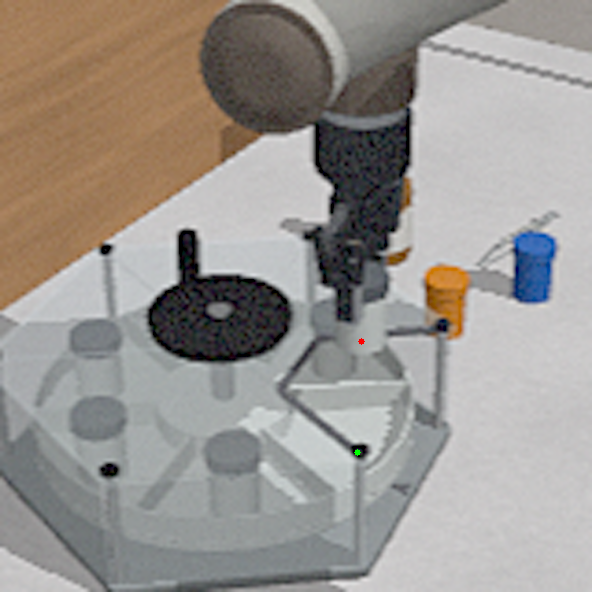

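View pics/q1top.png

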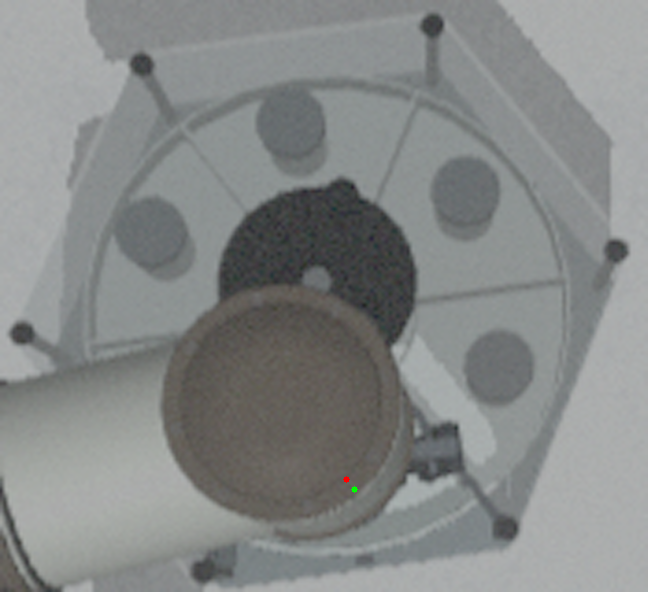

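Emit:
{"name": "servo_tool", "arguments": {
  "rows": [
    [0.3, [0.1, 0.1, 1], [0, 0, 0]],
    [0.3, [0.1, 0.1, 3], [0, 0, 0]],
    [0.3, [0.1, 0.1, 5], [0, 0, 0]],
    [0.3, [0.1, 0.1, 7], [0, 0, 0]],
    [0.3, [0.1, 0.1, 8.5], [0, 0, 0]],
    [0.3, [0.1, 0.1, 9.5], [0, 0, 0]],
    [0.3, [0.1, 0.1, 10], [0, 0, 0]],
    [0.3, [0.1, 0.1, 10], [0, 0, 0]],
    [0.3, [0.1, 0.1, 10], [0, 0, 0]]
  ]
}}

```text
t: 16.3
position: [0.493, -0.0234, 0.0646]
ee_rot: [3.14, 0.0, 1.737]
force: [-0.8, 0.6, -1.2]
grip_width: 0.531
```

Run:
```python
from h import *
o=bot.get_obs();print(o['position'],o['ee_rot'],o['force'],o['grip_width']*85)
print(rel([.4926,-.024,.051],99.5))
for n,b in(('side',(280,150,100,100)),):
    p,d=grab_frame(n);x,y,w,h=b
    q=cv2.resize(p[y:y+h,x:x+w],None,fx=6,fy=6,interpolation=2)
    q=np.clip(255*(q/255.)**.6,0,255).astype(np.uint8).copy()
    b0=o['position']
    for X,col in(((.4926,-.024,.045),(0,255,0)),((b0[0],b0[1],b0[2]-.006),(255,0,0))):
        c_=((proj(n,X)-[x,y]+.5)*6).astype(int);cv2.circle(q,tuple(int(k) for k in c_),3,col,-1)
    save('q2'+n,q)
```

```text
[ 0.4929626  -0.02344026  0.06461188] [3.14042231e+00 6.64109587e-05 1.73716257e+00] [-0.76808135  0.57601944 -1.2076858 ] 45.16487154025389
(array([-0.05, -0.05,  1.36]), array([0.1, 0. , 0. ]))
```

View pics/q2side.png

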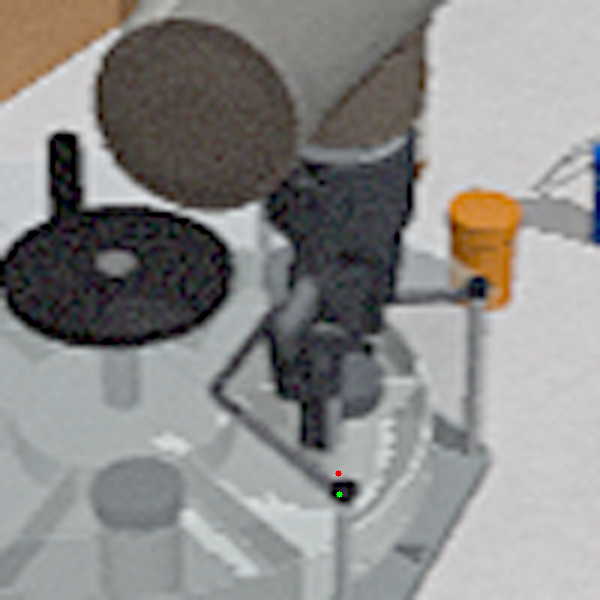

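Emit:
{"name": "servo_tool", "arguments": {
  "rows": [
    [0.3, [0, 0, 0.3], [0, 0, 0]],
    [0.3, [0, 0, 0.6], [0, 0, 0]],
    [0.3, [0, 0, 0.8], [0, 0, 0]],
    [0.3, [0, 0, 1.0], [0, 0, 0]],
    [0.3, [0, 0, 1.1], [0, 0, 0]],
    [0.3, [0, 0, 1.2], [0, 0, 0]],
    [0.3, [0, 0, 1.2], [0, 0, 0]]
  ]
}}

```text
t: 17.05
position: [0.4923, -0.0235, 0.052]
ee_rot: [-3.141, 0.0, 1.737]
force: [0.2, 0.4, -0.8]
grip_width: 0.524
```

Emit:
{"name": "servo_tool", "arguments": {
  "rows": [
    [0.3, [0, 0, 0.05], [0, 0, 0]],
    [0.3, [0, 0, 0.1], [0, 0, 0]],
    [0.3, [0, 0, 0.1], [0, 0, 0]]
  ]
}}

```text
t: 17.35
position: [0.4924, -0.0235, 0.0511]
ee_rot: [-3.142, -0.0, 1.737]
force: [-0.2, -0.9, -1.1]
grip_width: 0.528
```

Emit:
{"name": "servo_tool", "arguments": {
  "rows": [
    [0.3, [0, 0, 0.05], [0, 0, 0]],
    [0.3, [0, 0, 0.1], [0, 0, 0]],
    [0.3, [0, 0, 0.1], [0, 0, 0]]
  ]
}}

```text
t: 17.65
position: [0.4929, -0.0235, 0.0509]
ee_rot: [3.141, 0.0, 1.738]
force: [-1.5, -0.3, 4.2]
grip_width: 0.528
```

Run:
```python
from h import *
for i in range(2):
    o=bot.get_obs();print(o['position'],o['force'])
p,d=grab_frame('side')
q=cv2.resize(p[180:250,300:380],None,fx=8,fy=8,interpolation=2)
save('q3',np.clip(255*(q/255.)**.6,0,255).astype(np.uint8))
o=bot.get_obs();print(o['position'],o['force'])
```

```text
[ 0.49286272 -0.02347751  0.05089316] [-1.47164791 -0.28994958  4.24094561]
[ 0.49286272 -0.02347751  0.05089316] [-1.47164791 -0.28994958  4.24094561]
[ 0.49285659 -0.02347254  0.05089487] [-1.47604169  0.44424571  5.44170209]
```

View pics/q3.png

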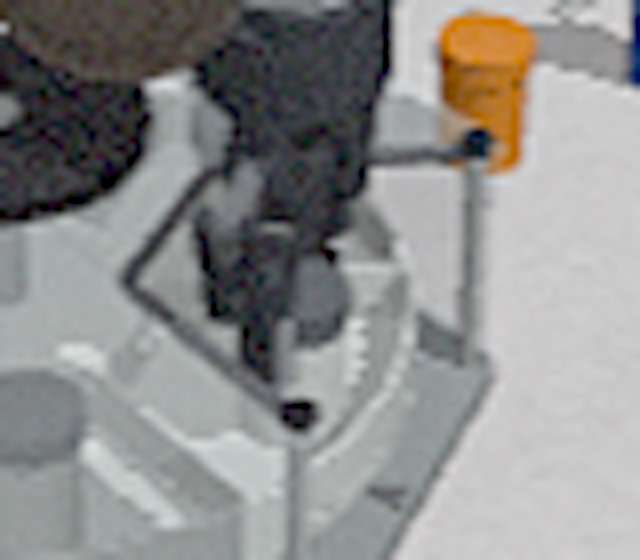

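The pot touched the bin floor (+5 N at the predicted height). Releasing gently.

Emit:
{"name": "servo_tool", "arguments": {
  "rows": [
    [0.5, [0, 0, 0], [0, 0, 0]],
    [0.54, [0, 0, 0], [0, 0, 0]],
    [0.57, [0, 0, 0], [0, 0, 0]],
    [0.62, [0, 0, 0], [0, 0, 0]],
    [0.68, [0, 0, 0], [0, 0, 0]],
    [0.75, [0, 0, 0], [0, 0, 0]],
    [0.75, [0, 0, 0], [0, 0, 0]],
    [0.75, [0, 0, 0], [0, 0, 0]]
  ]
}}

```text
t: 18.5
position: [0.4924, -0.0235, 0.0501]
ee_rot: [-3.142, 0.0, 1.737]
force: [0.3, -0.0, -0.2]
grip_width: 0.748
```

Emit:
{"name": "servo_tool", "arguments": {
  "rows": [
    [0.75, [0, 0, -0.5], [0, 0, 0]],
    [0.75, [0, 0, -1.5], [0, 0, 0]],
    [0.75, [0, 0, -3], [0, 0, 0]],
    [0.75, [0, 0, -5], [0, 0, 0]],
    [0.75, [0, 0, -8], [0, 0, 0]],
    [0.75, [0, 0, -12], [0, 0, 0]],
    [0.75, [0, 0, -15], [0, 0, 0]],
    [0.75, [-4, 0, -16], [0, 0, 0]],
    [0.75, [-9, 0, -16], [0, 0, 0]],
    [0.75, [-14, 0, -16], [0, 0, 0]],
    [0.75, [-19, 0, -16], [0, 0, 0]],
    [0.75, [-22, 0, -16], [0, 0, 0]]
  ]
}}

```text
t: 19.7
position: [0.5289, -0.2435, 0.2111]
ee_rot: [3.141, 0.001, 1.735]
force: [0.7, -0.4, -0.1]
grip_width: 0.75
```

Emit:
{"name": "servo_tool", "arguments": {
  "rows": [
    [0.75, [-1, 0, 0], [0, 0, 0]],
    [0.75, [-1, 0, 0], [0, 0, 0]]
  ]
}}

```text
t: 19.9
position: [0.5303, -0.2513, 0.2103]
ee_rot: [3.142, -0.0, 1.735]
force: [-0.6, -0.2, -0.2]
grip_width: 0.752
```

Run:
```python
from h import *
o=bot.get_obs();print(o['t'],o['position'],o['force'])
p,d=grab_frame('side');save('f_s',cv2.resize(p,None,fx=1.2,fy=1.2))
q=cv2.resize(p[150:275,225:400],None,fx=4.5,fy=4.5,interpolation=2);save('f_sc',np.clip(255*(q/255.)**.6,0,255).astype(np.uint8))
p,d=grab_frame('top');save('f_t',overlay('top',p,np.array([.611,-.0042]),189.5,extra=[(.4926,-.024,.107)]));save('f_tf',p)
P=deproj('top',d);m=(np.hypot(P[...,0]-.4926,P[...,1]+.024)<.045)&(P[...,2]>.09)&(P[...,2]<.117)
print('cap',m.sum(),P[m].mean(0) if m.any() else '')
```

```text
19.9 [ 0.53025296 -0.25134735  0.21032464] [-0.63277238 -0.21998022 -0.1963694 ]
cap 0
```

View pics/f_sc.png

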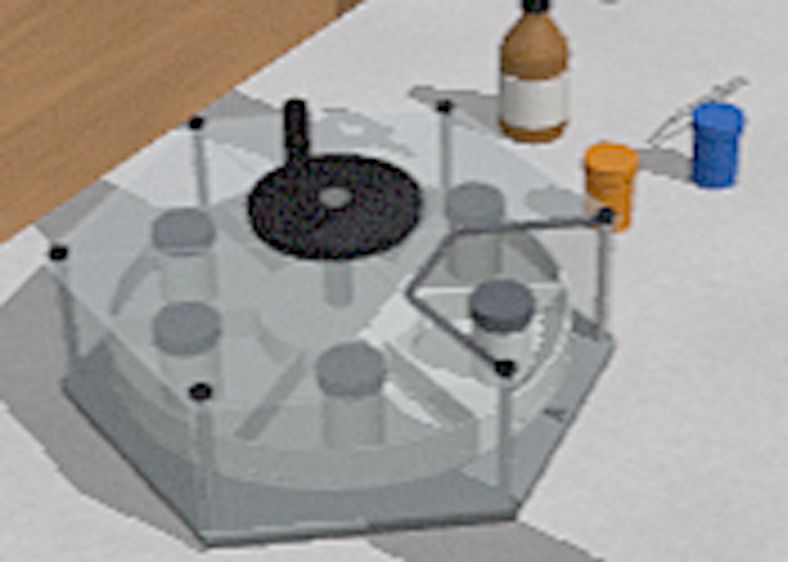

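View pics/f_t.png

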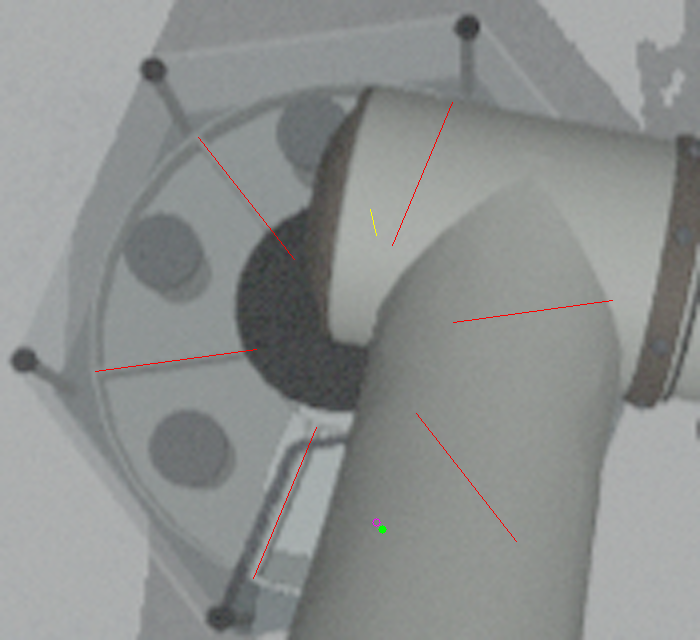

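View pics/f_tf.png

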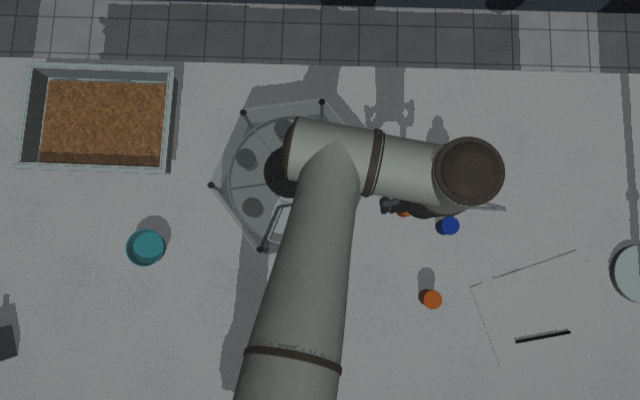

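Emit:
{"name": "servo_tool", "arguments": {
  "rows": [
    [0.75, [-2, -2.5, -1], [0, 0, 0]],
    [0.75, [-21, -27, -2], [0, 0, 0]],
    [0.75, [-21, -27, -2], [0, 0, 0]],
    [0.75, [-21, -27, -2], [0, 0, 0]],
    [0.75, [-21, -27, -2], [0, 0, 0]],
    [0.75, [-21, -27, -2], [0, 0, 0]],
    [0.75, [-21, -27, -2], [0, 0, 0]],
    [0.75, [-21, -27, -2], [0, 0, 0]],
    [0.75, [-21, -27, -2], [0, 0, 0]],
    [0.75, [-21, -27, -2], [0, 0, 0]],
    [0.75, [-21, -27, -2], [0, 0, 0]]
  ]
}}

```text
t: 21.1
position: [0.3003, -0.5007, 0.2304]
ee_rot: [3.141, 0.0, 1.74]
force: [-1.1, -0.6, 0.4]
grip_width: 0.753
```

Run:
```python
from h import *
o=bot.get_obs();print(o['t'],o['position'],o['force'])
p,d=grab_frame('top');save('g_t',overlay('top',p,np.array([.611,-.0042]),189.5,extra=[(.4926,-.024,.107)]));
P=deproj('top',d);m=(np.hypot(P[...,0]-.4926,P[...,1]+.024)<.045)&(P[...,2]>.09)&(P[...,2]<.117)
print('cap',m.sum(),P[m].mean(0) if m.any() else '')
```

```text
21.1 [ 0.30033156 -0.50073325  0.23037099] [-1.13671473 -0.60855397  0.42411904]
cap 297 [ 0.49058327 -0.02323308  0.10654485]
```

View pics/g_t.png

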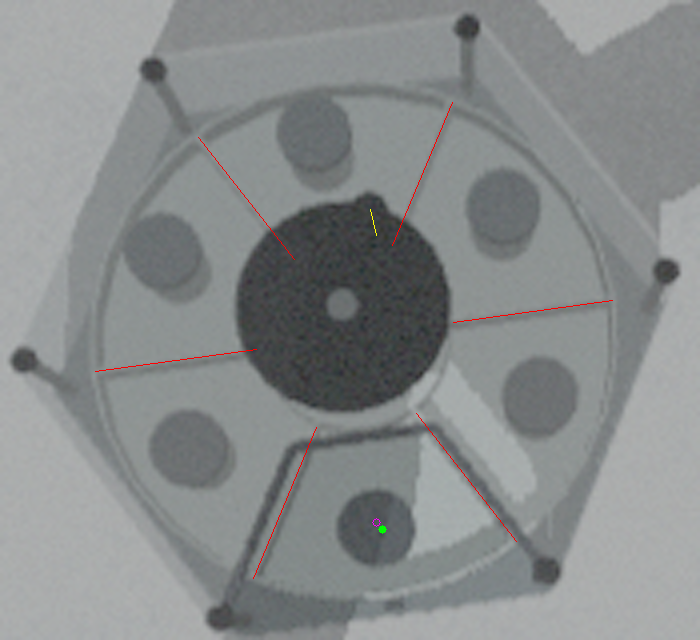

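The pot stands upright in the bin, with its cap at crop (376,527) and its top at z=0.1065 against 0.107 expected. The carousel walls line up with the opening-centred model, and all five stored pots are standing.

```bash
python3 -c "
from bench import bot
print(bot.close_job())"
```

```text
the job is handed in; nothing more can be done
None
```

The job is done and handed in at about 21 s. I turned the carousel about 52° anticlockwise by its grip, so the free bin stands under the opening. I then set the white, grey-capped pot down in it with about 5 N of contact, released it and moved the arm clear.

**Last checks that passed:**
- **Loaded pot:** its cap top measured z = 0.1065 m against 0.107 m expected for an upright pot. Its centre is about 2 mm from the target.
- **Carousel:** the visible bin walls match the opening-centred position to about 1°.
- **Stored pots:** all five are still standing in their bins.
- **Bench:** in the pictures after release, the bowl, blue pot and orange pot show no shift. The other bystanders were partly hidden, and I did not measure any of them.

**What failed or disagreed:**
- **Tool height:** the tool really stood about 40 mm higher than its reported z. My first close on the grip therefore shut just above it, touching nothing. I corrected for the offset using the side camera's depth reading.
- **Bin direction:** the network's point for the free bin, taken after turning, gave 191.3°, against 189.5° for the opening. The visible bin walls supported 189.5°.

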